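Uncover a power unit and hold its guard open for inspection

TASK

Lift the loose dust cover off the power unit and set it down, right way up and without dropping it, on the middle of the rubber mat. Then raise the spring-closed slotted guard that was under it and hold it steady, open at 60 degrees from closed, so that the inspector across the bench can look in. Finish while still holding the guard there, because it falls shut when let go; leave the other parts on the bench alone.

Things in the scene. Friction and masses are not known exactly. Their poses are not given: they have to be found in the camera images.
- power_unit: grey sheet-metal power unit, fixed to the bench, 115 mm high, open at the top. Origin: middle of its underside, on the bench. Rim 190 mm (its x) x 220 mm (its y); all round it a seam flange, 214 x 244 mm, top 100 mm above the bench, on which the dust cover stands. Its x axis points away from the robot, from the guard's hinge to the guard's free edge; z up. Three receptacles stick out 22 mm at -x.
- dust_cover: loose grey sheet-metal pan, open below, 202 mm (its x) x 232 mm (its y) x 64 mm high, walls 3 mm, 0.3 to 0.5 kg. Origin: middle of its underside. It stands on the unit's flange, axes parallel to the unit's, about 3 mm clear of the rim all round, its lower edge 15 mm below the rim: lift it straight up. To be grasped by its handle, see cover_handle.
- cover_handle (a point): middle of the grip bar of the dust cover's handle, a dark steel bow on the middle of the cover's top: a round bar 10 mm thick along the cover's y, 100 mm free between its legs, its centre line 32 mm above the top and 96 mm above the cover's lower edge. Axes as the cover's, z up.
- guard_handle (a point): middle of the grip bar of the guard's handle, a steel bow: a round bar 9 mm thick along the unit's y, 75 mm free between its legs, 29.5 mm above the guard's upper face; from the hinge line 150 mm along the guard and 31 mm square to it. Axes turn with the guard (x from hinge to free edge, z outward). Under the dust cover at the start; 148.5 mm above the bench when closed.
- guard_hinge (a point): middle of the guard's hinge line, on the power unit, at x -90.5 mm and z 117.5 mm in the unit's frame; the hinge line runs along the unit's y axis. Axes as the unit's; it does not turn with the guard.
- guard (a joint): opening angle of the guard, rad: 0 closed (level on the unit's rim), growing as its free edge rises and swings towards the robot about guard_hinge; stop at 1.31; 60 degrees is 1.047. A slotted aluminium plate, 183 mm from hinge to free edge, 212 mm wide, 3 mm thick, 0.18 to 0.28 kg; its weight and a weak spring shut it from any angle; raising it takes about 2 N at the handle.
- mat: black rubber mat fixed on the bench, 270 mm (its x) x 300 mm (its y) x 5 mm thick. Origin: middle of its underside, on the bench.
- tub: bystander: clear plastic tub of small connectors, 104 mm across the rim, 95 mm high, origin in the middle of its underside
- connector: bystander: round steel connector, 42 mm across, 44 mm high, origin in the middle of its underside
- bracket: bystander: bent aluminium bracket, 110 x 60 mm foot with a 60 mm high upright leaf, origin in the middle of its underside
- screwdriver: bystander: screwdriver 190 mm long, lying on the bench

How it is judged (in metres and radians):
On the way:
1. the dust cover stands right way up on the mat, let go (z of cover_handle in the frame of mat between 0.096 and 0.106 m and angle between cover_handle's own z axis and vertical below 0.06 rad and horizontal distance between cover_handle and mat below 0.06 m and contact force between the fingers and dust_cover below 0.1 N and linear speed of dust_cover below 0.03 m/s), for 0.2 s.
At the end, for the whole second after the job is handed in: The guard is held steady by the gripper's fingers at 60 degrees (within 7 degrees), no other object propping it, while the dust cover stands flat and right way up on the mat, its middle within 60 mm of the mat's middle, untouched (value of joint guard between 0.925 and 1.169 rad and velocity of joint guard between -0.1 and 0.1 rad/s and contact force between the fingers and guard above 0.4 N and contact force between each of guard, the arm and dust_cover below 0.1 N and contact force between guard and tub below 0.1 N and contact force between guard and connector below 0.1 N and contact force between guard and bracket below 0.1 N and contact force between guard and screwdriver below 0.1 N and z of cover_handle in the frame of mat between 0.096 and 0.106 m and angle between cover_handle's own z axis and vertical below 0.06 rad and horizontal distance between cover_handle and mat below 0.06 m and linear speed of dust_cover below 0.03 m/s); the arm keeps its last pose, push and grip.
It fails at once if the dust cover is dropped (falls faster than 0.5 m/s out of the fingers) (contact force between the arm and dust_cover below 0.1 N and linear speed of dust_cover above 0.5 m/s).
It fails at once if a bystander is moved by more than 30 mm (distance of any of tub, connector, bracket, screwdriver from where it was at the start of the episode above 0.03 m).
It also fails if it takes over 64 s, if anything falls off the work surface, if the arm or the gripper's body presses on something with over 40 N, if the wrist force passes 120 N, or if a joint passes its speed limit or range.

ROBOT

A 6-joint arm with a two-finger parallel gripper is mounted at the origin on the work surface. World frame = base frame: x ahead of the robot, y to its left, z up, the work surface at z = 0. Lengths are in mm, angles in rad, forces in N, time in s.
With the tool pointing down it reaches from about 275 to 1000 mm from the base axis. Payload 8.4 kg.
Tool frame: the origin (TCP) lies between the finger pads; the fingertips stand r.nose_length ahead of it and the grasp point (between the pads) lies 8 mm behind it (r.nose_length is the distance from the TCP to the fingertips, in mm); y points along the fingers, x is the direction in which the jaws open and shut, and the axes are right-handed (so a half turn about y gives the same grasp; the last joint's range is limited). The gripper opens to 85 mm and grips with 20 to 120 N. Pads are 22 mm wide; open, the fingers measure 114 mm over their backs; the gripper's body (76 mm by 85 mm) begins 54 mm behind the grasp point. The pads swing forward as they close: fully open they stand 13 mm farther back than shut.
Start: joints at [1.165, 0.353, 1.633, -0, 1.155, -0.002], TCP at [245.571, 574.737, 205.881] pointing down, gripper open.
Joint ranges: [-2.63, 2.63], [-0.92, 2.1], [0.06, 2.66], [-1.3, 4.44], [0, 2.69], [-3.02, 3.02]. Speed limits (rad/s): [2.22, 2.22, 2.79, 3.14, 3.14, 3.14].

INTERFACE

Orientations are given as [roll, pitch, yaw] about the fixed x, y, z axes, in that order (R = Rz(yaw) Ry(pitch) Rx(roll)).
In Python, from rig import r, cams, order gives the robot as it stands. The module is installed in compiled form; this text tells all that it offers.
- The arm moves only by the shell command python3 -m crank 'ROWS' [FORCE]. ROWS is JSON, a list of rows, each a list of 7 numbers: the turn, a rotation vector about the tool's x, y, z in degrees, then the shift along the tool's x, y, z in cm, then the opening, from -1 (shut) to 1 (fully open). A call has exactly 10 rows; each row shifts and turns the pose as measured when the row begins, along the tool's axes as they then stand; what a row does not reach is not made up. A row lasts 1/12 s, in which the tool goes at most 41.7 mm and 7.16 degrees, less where a joint would pass 70% of its speed; a pose out of reach is approached as far as the arm can. A call with a gripper value outside its range is refused whole. The fingers move at their own pace and stop on an object; FORCE is the grip in N (left out, the last holds). Time passes only in rows, so rows that do not move let the fingers close, or fill a call up. It gives the time, the measured TCP pose, the force and the opening at its end, in the units of the state.
- r.sense(): the state, without advancing time (a new reading comes with each control period).
- cams.grab_frame(name): name is "scene" or "side" or "wrist"; returns the picture (420x560x3 uint8, blue, green, red); there is no depth.
- cams.camera_info(name): a dict with "intrinsics" (3x3 intrinsics, pixels), "k1" (the pictures are not rectified: a ray, as slopes to the right and down, at radius r is drawn at 1 + k1 r^2 times it, then the intrinsics apply), "view" (4x4, takes a point from world to camera coordinates); the wrist camera has in their place "hand_eye" (4x4, takes a point from camera to tool coordinates, whose origin is the TCP and whose axes are the tool frame's). Camera axes: x right, y up, looking along -z (the intrinsics and any distortion apply to the point x, -y, -z); pixel columns grow to the right and rows downward; lengths in mm; the calibration is good to about 2 mm. A picture is of the moment at which its call begins: read the wrist's pose just before it. camera_info takes no time and is no camera call.
- order.sign_off(): hands the job in, once; it reports no verdict.
The state is a dict: "clock": time; "qpos": joint angles; "qvel": joint speeds; "joint_efforts": joint torques, N m; "eef_pos": TCP position; "tcp_rot": TCP orientation; "contact_force": force on the tool from outside, world axes, zero at the start; "wrist_torque": the same for the moment, N m; "opening": opening from 0.0 (shut) to 1.0 (fully open).
Only numpy, scipy, OpenCV 4.12 (cv2) and the standard library are available. Lean on these libraries where they do the work, as an engineer would, in place of code of your own. Each camera call takes 0.05 s, during which the arm holds its last target.

## Working session

There is one attempt and no reset: what is moved stays moved. The work goes in short steps, Python scripts to look and compute and a shell command to move; the robot and the scene stay as the last step left them, time stands still between calls to the robot, and variables do not carry over. Pictures are saved under pics/ and viewed, and the job is handed in when it is done.

```bash
mkdir -p pics; ls
python3 - <<'E'
from rig import r,cams,order
import cv2,json
s=r.sense();print(s,r.nose_length)
for n in("scene","side","wrist"):
    cv2.imwrite(f"pics/{n}0.png",cams.grab_frame(n)); print(n,cams.camera_info(n))
E
```

```text
pics
{'clock': 0.0, 'qpos': array([ 1.16457538e+00,  3.53638848e-01,  1.63415882e+00,  1.15843790e-05,
        1.15519927e+00, -2.39016187e-03]), 'qvel': array([-0.0008406 ,  0.00172163,  0.00055126, -0.00059423, -0.00019719,
        0.00061097]), 'joint_efforts': array([-2.49289456e-03, -6.05258203e+01, -3.42064834e+01, -2.32766024e-04,
        9.45091975e-03,  2.68724392e-06]), 'eef_pos': array([245.37293626, 574.24753964, 205.15695382]), 'tcp_rot': array([-1.57078238e+00,  1.40425261e-03,  1.16696086e+00]), 'contact_force': array([-0.56264539,  0.03220213, -0.60491166]), 'wrist_torque': array([-0.0363279 ,  0.02193277, -0.01658642]), 'opening': 0.9942316626740718} 11.0
scene {'intrinsics': array([[405.37790915,   0.        , 281.81649507],
       [  0.        , 405.37790915, 214.19814513],
       [  0.        ,   0.        ,   1.        ]]), 'k1': 0.034028713072884444, 'view': array([[-6.19756975e-01,  7.84789421e-01, -2.61833792e-03,
         3.69994375e+02],
       [-6.14114583e-01, -4.82890449e-01,  6.24243617e-01,
         2.67328962e+02],
       [ 4.88635416e-01,  3.88487295e
[... 546 characters left out ...]
521436e-01,  7.25233717e-01,
        -1.68089885e+03],
       [ 0.00000000e+00,  0.00000000e+00,  0.00000000e+00,
         1.00000000e+00]])}
wrist {'intrinsics': array([[352.05154014,   0.        , 279.29808409],
       [  0.        , 352.05154014, 206.85236559],
       [  0.        ,   0.        ,   1.        ]]), 'k1': -0.005587992128418802, 'hand_eye': array([[ 9.99999905e-01,  1.45712838e-04, -4.10061768e-04,
        -1.21121753e-01],
       [-4.34903734e-04,  3.00961263e-01, -9.53636267e-01,
        -1.67364093e+02],
       [-1.55443392e-05,  9.53636355e-01,  3.00961298e-01,
         7.74213979e+01],
       [ 0.00000000e+00,  0.00000000e+00,  0.00000000e+00,
         1.00000000e+00]])}
```

View pics/scene0.png

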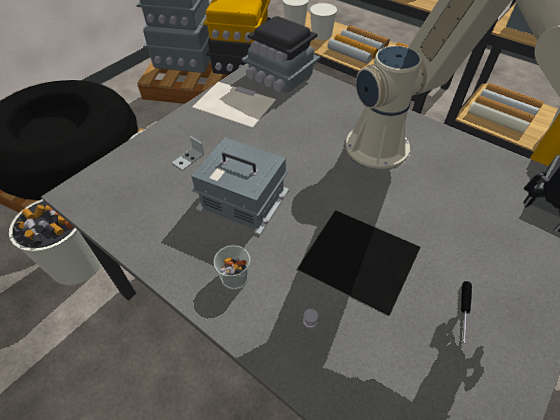

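View pics/side0.png

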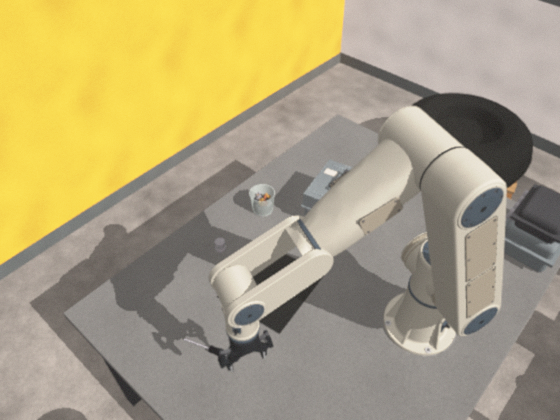

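View pics/wrist0.png

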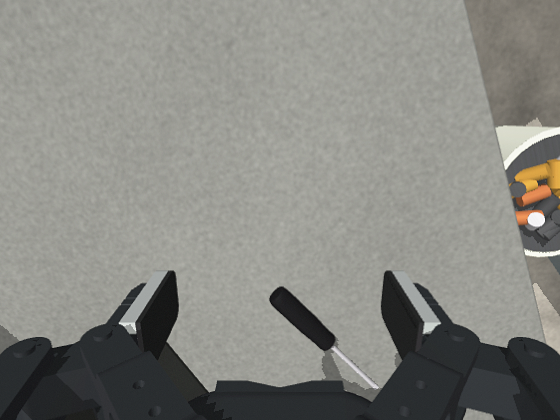

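The scene view shows the unit with its cover at about (238,182), the handle at (240,162), the mat at (360,262), the tub at (232,265), the connector at (310,318), the bracket at (188,155) and the screwdriver at (465,310). Next I'll write the helpers and measure from the scene camera.

```bash
cat > h.py <<'E'
from rig import r,cams,order
import numpy as np,cv2
from scipy.spatial.transform import Rotation as Ro
def tool():
    s=r.sense();R=Ro.from_euler('xyz',s['tcp_rot']).as_matrix();T=np.eye(4);T[:3,:3]=R;T[:3,3]=s['eef_pos'];return T
def c2w(n,T=None):
    i=cams.camera_info(n)
    return (tool() if T is None else T)@i['hand_eye'] if n=='wrist' else np.linalg.inv(i['view'])
def ray(n,uv,T=None):
    i=cams.camera_info(n);M=c2w(n,T)
    d=np.array([i['k1'],0,0,0.]);
    p=cv2.undistortPoints(np.array(uv,float).reshape(-1,1,2),i['intrinsics'],d)[:,0]
    D=np.c_[p[:,0],-p[:,1],-np.ones(len(p))]@M[:3,:3].T
    return M[:3,3],D
def onz(n,uv,z,T=None):
    o,D=ray(n,uv,T);return o+D*((z-o[2])/D[:,2])[:,None]
def proj(n,P,T=None):
    i=cams.camera_info(n);M=np.linalg.inv(c2w(n,T));q=np.atleast_2d(P)@M[:3,:3].T+M[:3,3]
    q=q*[1,-1,-1];
    return cv2.projectPoints(q,np.zeros(3),np.zeros(3),i['intrinsics'],np.array([i['k1'],0,0,0.]))[0][:,0]
def zoom(src,x0,y0,w,h,k,dst):
    im=cv2.imread(src) if isinstance(src,str) else src
    cv2.imwrite(dst,cv2.resize(im[y0:y0+h,x0:x0+w],None,fx=k,fy=k,interpolation=cv2.INTER_CUBIC))
E
python3 - <<'E'
from h import *
im=cv2.imread('pics/scene0.png')
m=(im.max(2)<42).astype(np.uint8)
m=cv2.morphologyEx(m,cv2.MORPH_CLOSE,np.ones((5,5)))
n,l,st,ce=cv2.connectedComponentsWithStats(m)
for i in range(1,n):
    if st[i,4]>60:print(st[i],ce[i])
i=l[262,360];c=max(cv2.findContours((l==i).astype(np.uint8),0,1)[0],key=cv2.contourArea)
a=cv2.approxPolyDP(c,6,True)[:,0];print(a)
P=onz('scene',a,5);print(P.round(1));print(np.linalg.norm(P-np.roll(P,1,0),axis=1),P.mean(0))
for nme,uv in dict(base=(377,160),tub=(233,283),conn=(311,324),scr1=(466,285),scr2=(463,342),br=(186,160)).items():print(nme,onz('scene',[uv],0).round())
zoom('pics/scene0.png',170,120,130,110,6,'pics/z0.png')
E
```

```text
[360   0  69  21 518] [398.97490347   8.26254826]
[ 444   20   91  138 2458] [485.63913751  84.3364524 ]
[248  30  69  30 773] [284.64165589  43.01034929]
[ 206   39   44   36 1003] [226.22033898  54.54536391]
[317  57  45  39 307] [340.94462541  68.73289902]
[    0    80   138   120 11806] [ 57.94223276 133.21438252]
[384  90  47  25 262] [415.48473282 103.08015267]
[223 154  33  18  76] [238.38157895 160.39473684]
[524 167  36  48 890] [544.24382022 189.03820225]
[203 197  18  14 108] [211.88888889 203.74074074]
[235 210  18  13 120] [243.325 216.075]
[ 297  211  123  104 7095] [360.09908386 260.95461593]
[ 40 212  32  23 159] [ 54.76100629 221.14465409]
[ 13 223  35  25 306] [ 25.2875817  238.05882353]
[ 39 226  25  19 176] [ 50.07386364 234.85227273]
[ 81 233  55  67 781] [112.77208707 270.68117798]
[461 282  11  31 288] [465.85763889 297.02430556]
[[335 211]
 [297 269]
 [389 314]
 [419 247]]
[[377.1  57.9   5. ]
 [640.4  93.6   5. ]
 [596.5 385.9   5. ]
 [335.6 349.    5. ]]
[294.05464671 265.73442106 295.58768133 263.49116775] [487.40697935 221.61457645   5.        ]
base [[66. 42.  0.]]
tub [[796. -30.   0.]]
conn [[756. 229.   0.]]
scr1 [[370. 519.   0.]]
scr2 [[542. 580.   0.]]
br [[ 515. -530.    0.]]
```

View pics/z0.png

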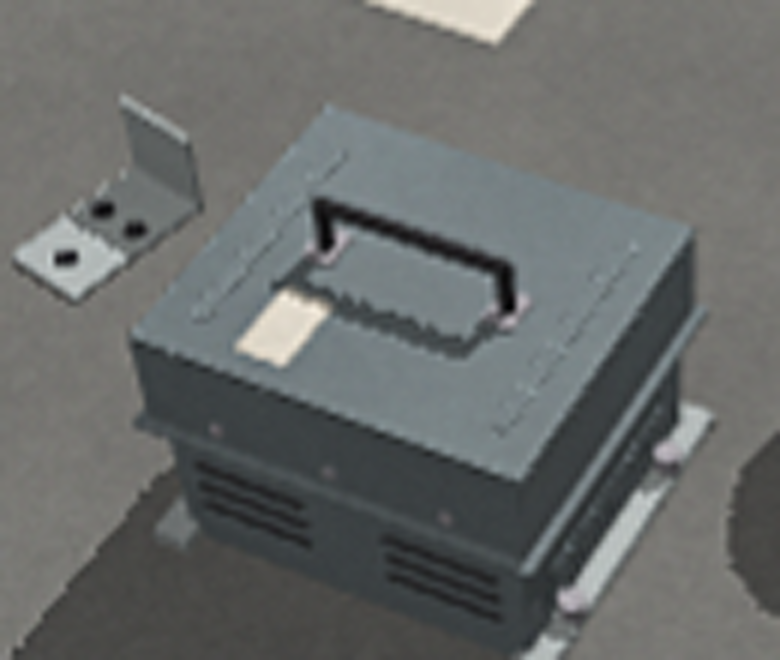

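The zoom shows the cover's top corners at zoom px (330,105), (692,232), (520,478), (135,335), and the handle bar from (318,206) to (512,270). I'll cast these at z=164 and z=196.

Run:
```python
from h import *
f=lambda a:np.array(a)/6.+[170,120]-0.4
P=onz('scene',f([(330,105),(692,232),(520,478),(135,335)]),164)
print(P.round(1),np.linalg.norm(P-np.roll(P,1,0),axis=1).round(1),P.mean(0))
H=onz('scene',f([(318,206),(512,270)]),196);print(H.round(1),H.mean(0),np.linalg.norm(H[0]-H[1]))
ex=(P[3]+P[2]-P[0]-P[1]);ey=P[1]+P[2]-P[0]-P[3]
print(np.degrees([np.arctan2(ex[1],ex[0]),np.arctan2(-ey[0],ey[1]),np.arctan2(-(H[1]-H[0])[0],(H[1]-H[0])[1])]))
```

```text
[[ 456.3 -359.2  164. ]
 [ 410.7 -133.6  164. ]
 [ 602.2  -92.5  164. ]
 [ 651.6 -314.5  164. ]] [200.3 230.2 195.8 227.4] [ 530.19462322 -224.98132001  164.        ]
[[ 544.  -280.4  196. ]
 [ 517.  -168.7  196. ]] [ 530.47018533 -224.52880359  196.        ] 114.95077228901799
[12.51167016 11.9736385  13.58327662]
```

```bash
cat >> h.py <<'E'
def pose(p,yaw,tilt=0):
    "tool pointing down, tool x at yaw deg; tilt deg: fingers lean toward +x of yaw frame"
    T=np.eye(4);T[:3,:3]=Ro.from_euler('z',yaw,degrees=True).as_matrix()@Ro.from_euler('y',-tilt,degrees=True).as_matrix()@Ro.from_euler('x',-90,degrees=True).as_matrix();T[:3,3]=p;return T
def plan(G,n=10,g=1,path=None):
    S=tool();dr=Ro.from_matrix(S[:3,:3].T@G[:3,:3]).as_rotvec()
    print('total deg',np.degrees(dr).round(2),'cm',(S[:3,:3].T@(G[:3,3]-S[:3,3])/10).round(2),'| now',S[:3,3].round(1))
    P=S
    for k in range(1,n+1):
        s=k/n;Q=np.eye(4);Q[:3,:3]=S[:3,:3]@Ro.from_rotvec(dr*s).as_matrix();Q[:3,3]=S[:3,3]+(G[:3,3]-S[:3,3])*s
        w=np.degrees(Ro.from_matrix(P[:3,:3].T@Q[:3,:3]).as_rotvec());t=P[:3,:3].T@(Q[:3,3]-P[:3,3])/10
        print([round(float(v),1) for v in w],[round(float(v),2) for v in t]);P=Q
E
python3 - <<'E'
from h import *
plan(pose([480,-60,300],12.3),20)
E
```

```text
total deg [ 3.000e-02  5.456e+01 -6.000e-02] cm [-49.13  -9.41 -46.5 ] | now [245.4 574.4 205.3]
[0.0, 2.7, -0.0] [-2.46, -0.47, -2.32]
[0.0, 2.7, -0.0] [-2.34, -0.47, -2.44]
[0.0, 2.7, -0.0] [-2.22, -0.47, -2.55]
[0.0, 2.7, -0.0] [-2.1, -0.47, -2.65]
[0.0, 2.7, -0.0] [-1.97, -0.47, -2.75]
[0.0, 2.7, -0.0] [-1.84, -0.47, -2.84]
[0.0, 2.7, -0.0] [-1.7, -0.47, -2.92]
[0.0, 2.7, -0.0] [-1.56, -0.47, -3.0]
[0.0, 2.7, -0.0] [-1.42, -0.47, -3.07]
[0.0, 2.7, -0.0] [-1.27, -0.47, -3.14]
[0.0, 2.7, -0.0] [-1.12, -0.47, -3.19]
[0.0, 2.7, -0.0] [-0.96, -0.47, -3.24]
[0.0, 2.7, -0.0] [-0.81, -0.47, -3.28]
[0.0, 2.7, -0.0] [-0.65, -0.47, -3.32]
[0.0, 2.7, -0.0] [-0.49, -0.47, -3.35]
[0.0, 2.7, -0.0] [-0.33, -0.47, -3.37]
[0.0, 2.7, -0.0] [-0.17, -0.47, -3.38]
[0.0, 2.7, -0.0] [-0.01, -0.47, -3.38]
[0.0, 2.7, -0.0] [0.15, -0.47, -3.38]
[0.0, 2.7, -0.0] [0.31, -0.47, -3.37]
```

```bash
python3 -m crank '[[0,2.7,0,-2.5,-0.5,-2.3,1],[0,2.7,0,-2.3,-0.5,-2.4,1],[0,2.7,0,-2.2,-0.5,-2.5,1],[0,2.7,0,-2.1,-0.5,-2.6,1],[0,2.7,0,-2,-0.5,-2.7,1],[0,2.7,0,-1.8,-0.5,-2.8,1],[0,2.7,0,-1.7,-0.5,-2.9,1],[0,2.7,0,-1.6,-0.5,-3,1],[0,2.7,0,-1.4,-0.5,-3,1],[0,2.7,0,-1.3,-0.5,-3.1,1]]'
python3 - <<'E'
from h import *
plan(pose([480,-60,300],12.3),10)
E
```

```text
clock: 0.98
eef_pos: [358.0, 249.7, 253.2]
tcp_rot: [-1.571, 0.005, 0.684]
contact_force: [0.9, 1.2, -0.1]
opening: 1.003
total deg [ 0.11 26.88 -0.28] cm [-10.13  -4.61 -31.72] | now [358.  249.7 253.2]
[0.0, 2.7, -0.0] [-1.01, -0.46, -3.17]
[0.0, 2.7, -0.0] [-0.86, -0.46, -3.22]
[0.0, 2.7, -0.0] [-0.71, -0.46, -3.25]
[0.0, 2.7, -0.0] [-0.56, -0.46, -3.28]
[0.0, 2.7, -0.0] [-0.4, -0.46, -3.3]
[0.0, 2.7, -0.0] [-0.25, -0.47, -3.32]
[0.0, 2.7, -0.0] [-0.09, -0.47, -3.33]
[0.0, 2.7, -0.0] [0.07, -0.47, -3.33]
[0.0, 2.7, -0.0] [0.22, -0.47, -3.32]
[0.0, 2.7, -0.0] [0.38, -0.47, -3.31]
```

```bash
python3 -m crank '[[0,2.7,0,-1,-0.5,-3.8,1],[0,2.7,0,-0.8,-0.5,-3.8,1],[0,2.7,0,-0.6,-0.5,-3.8,1],[0,2.7,0,-0.5,-0.5,-3.8,1],[0,2.7,0,-0.3,-0.5,-3.8,1],[0,2.7,0,-0.1,-0.5,-3.8,1],[0,2.7,0,0.1,-0.5,-3.8,1],[0,2.7,0,0.3,-0.5,-3.8,1],[0,2.7,0,0.4,-0.5,-3.8,1],[0,2.7,0,0.5,-0.5,-3.8,1]]'
python3 - <<'E'
from h import *
T=tool();np.save('T1.npy',T);cv2.imwrite('pics/w1.png',cams.grab_frame('wrist'));print(T.round(2))
E
```

```text
clock: 1.82
eef_pos: [512.5, -121.0, 306.9]
tcp_rot: [-1.573, 0.002, 0.19]
contact_force: [0.4, 0.3, -0.2]
opening: 1.0
[[ 9.8000e-01 -0.0000e+00 -1.9000e-01  5.1248e+02]
 [ 1.9000e-01 -0.0000e+00  9.8000e-01 -1.2096e+02]
 [-0.0000e+00 -1.0000e+00 -0.0000e+00  3.0690e+02]
 [ 0.0000e+00  0.0000e+00  0.0000e+00  1.0000e+00]]
```

View pics/w1.png

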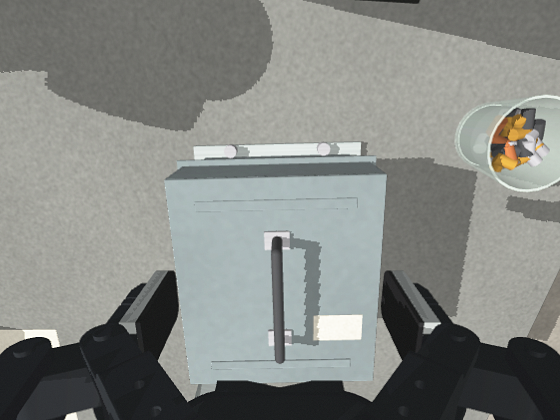

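The wrist view shows the bar running from about (277,239) to (280,361), with the cover's top corners at (166,180) and (385,176). I'll check these against the scene measurement.

Run:
```python
from h import *
T=np.load('T1.npy');im=cv2.imread('pics/w1.png')
m=(im.max(2)<80).astype(np.uint8);m[:228]=0;m[366:]=0;m[:,:250]=0;m[:,300:]=0
n,l,st,ce=cv2.connectedComponentsWithStats(m)
i=l[300,278];ys,xs=np.nonzero(l==i);print(st[i],ce[i])
rows=[(xs[ys==y].mean(),y) for y in range(250,352)]
P=onz('wrist',rows,196,T);a=np.polyfit(P[:,1],P[:,0],1);print('yaw',np.degrees(-np.arctan(a[0])))
E=onz('wrist',[(rows[0][0]-.2,ys.min()),(rows[-1][0],ys.max())],196,T);print(E,E.mean(0),np.linalg.norm(E[0]-E[1]))
C=onz('wrist',[(166,180),(385,176)],164,T);print(C,np.linalg.norm(C[0]-C[1]),np.degrees(np.arctan2(*(C[1]-C[0])[[1,0]])),C.mean(0))
yaw=np.radians(12);print('centre from edge',C.mean(0)+116*np.array([np.sin(yaw),-np.cos(yaw),0]))
plan(pose([530,-225,215],12.3),10)
```

```text
[     0      0    560    420 234768] [279.49956553 209.3617401 ]
yaw 10.860229536266237
[[ 485.3893444    17.41429158  196.        ]
 [ 557.24927359 -356.38148477  196.        ]] [ 521.319309  -169.4835966  196.       ] 380.6404232826956
[[ 410.49210969 -136.06375476  164.        ]
 [ 603.65077216  -95.16798852  164.        ]] 197.44045326343678 11.95419351668968 [ 507.07144092 -115.61587164  164.        ]
centre from edge [ 531.18919706 -229.08099333  164.        ]
total deg [ 0.41 -1.74  0.  ] cm [-0.35  9.36 -9.84] | now [ 515.3 -127.   307.9]
[0.0, -0.2, 0.0] [-0.03, 0.94, -0.98]
[0.0, -0.2, 0.0] [-0.04, 0.93, -0.98]
[0.0, -0.2, 0.0] [-0.04, 0.93, -0.99]
[0.0, -0.2, 0.0] [-0.04, 0.93, -0.99]
[0.0, -0.2, 0.0] [-0.05, 0.93, -0.99]
[0.0, -0.2, 0.0] [-0.05, 0.93, -0.99]
[0.0, -0.2, 0.0] [-0.05, 0.93, -0.99]
[0.0, -0.2, 0.0] [-0.06, 0.93, -0.99]
[0.0, -0.2, 0.0] [-0.06, 0.93, -0.99]
[0.0, -0.2, 0.0] [-0.06, 0.93, -0.99]
```

The dark mask missed the bar (I picked up the background label). The arm also settled a further 6 mm after the move. I'll take a still frame from closer in before descending.

```bash
python3 -m crank '[[0,-0.2,0,0,0,-1,1],[0,-0.2,0,0,0,-1,1],[0,-0.2,0,0,0,-1,1],[0,-0.2,0,0,0,-0.7,1],[0,0,0,0,0,0,1],[0,0,0,0,0,0,1],[0,0,0,0,0,0,1],[0,0,0,0,0,0,1],[0,0,0,0,0,0,1],[0,0,0,0,0,0,1]]'
python3 - <<'E'
from h import *
T=tool();np.save('T2.npy',T);im=cams.grab_frame('wrist');cv2.imwrite('pics/w2.png',im);print(T[:3,3].round(1),tool()[:3,3].round(1))
b=im.max(2)
for y in range(150,340,12):
    row=b[y,240:320];k=np.nonzero(row<90)[0]
    print(y,(k.min()+240,k.max()+240,len(k)) if len(k) else None,end=' ')
E
```

```text
clock: 2.7
eef_pos: [521.9, -166.2, 306.9]
tcp_rot: [-1.576, 0.002, 0.197]
contact_force: [-0.4, -0.6, -0.6]
opening: 0.994
[ 521.9 -166.2  306.9] [ 521.9 -166.2  306.9]
150 None 162 None 174 None 186 None 198 (np.int64(271), np.int64(281), 11) 210 (np.int64(270), np.int64(280), 6) 222 (np.int64(277), np.int64(281), 5) 234 (np.int64(271), np.int64(281), 6) 246 (np.int64(271), np.int64(281), 6) 258 (np.int64(278), np.int64(281), 4) 270 (np.int64(272), np.int64(282), 6) 282 (np.int64(279), np.int64(282), 4) 294 (np.int64(279), np.int64(282), 4) 306 (np.int64(273), np.int64(282), 5) 318 (np.int64(279), np.int64(282), 4) 330 None
```

View pics/w2.png

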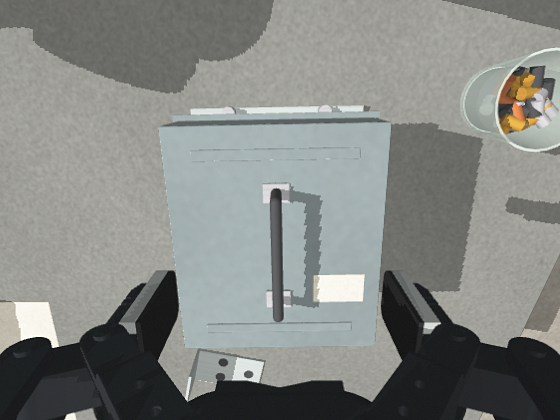

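The arm is now still. The bar runs (276,189)–(278,321), and the cover corners are at (161,127), (391,122), (375,345), (184,347).

Run:
```python
from h import *
T=np.load('T2.npy')
E=onz('wrist',[(276,189),(278,321)],196,T);print(E.round(1),E.mean(0).round(1),np.linalg.norm(E[0]-E[1]),np.degrees(np.arctan2(E[1][0]-E[0][0],-(E[1]-E[0])[1])))
P=onz('wrist',[(161,127),(391,122),(375,345),(184,347)],164,T);print(P.round(1),np.linalg.norm(P-np.roll(P,1,0),axis=1).round(1),P.mean(0).round(1))
d=P[1]-P[0];e=P[2]-P[3];print(np.degrees([np.arctan2(d[1],d[0]),np.arctan2(e[1],e[0])]))
plan(pose([529.5,-226,225],12.3),10)
```

```text
[[ 517.8 -162.8  196. ]
 [ 544.  -286.3  196. ]] [ 530.9 -224.6  196. ] 126.29291196944413 11.945130733129968
[[ 411.1 -136.4  164. ]
 [ 604.4  -93.5  164. ]
 [ 654.7 -318.1  164. ]
 [ 456.7 -360.5  164. ]] [228.7 198.  230.1 202.5] [ 531.7 -227.1  164. ]
[12.49580458 12.09622191]
total deg [ 0.28 -1.03 -0.12] cm [-0.41  8.22 -5.98] | now [ 521.9 -166.2  306.9]
[0.0, -0.1, -0.0] [-0.04, 0.82, -0.6]
[0.0, -0.1, -0.0] [-0.04, 0.82, -0.6]
[0.0, -0.1, -0.0] [-0.04, 0.82, -0.6]
[0.0, -0.1, -0.0] [-0.04, 0.82, -0.6]
[0.0, -0.1, -0.0] [-0.05, 0.82, -0.6]
[0.0, -0.1, -0.0] [-0.05, 0.82, -0.6]
[0.0, -0.1, -0.0] [-0.05, 0.82, -0.6]
[0.0, -0.1, -0.0] [-0.05, 0.82, -0.6]
[0.0, -0.1, -0.0] [-0.05, 0.82, -0.6]
[0.0, -0.1, -0.0] [-0.05, 0.82, -0.6]
```

Both views agree: cover centre (531,-225.5), yaw 12.2°. The sizes check out (198–202 × 229 mm), so I'm moving above the handle.

```bash
python3 -m crank '[[0,-0.2,0,0,0.8,-0.8,1],[0,-0.2,0,0,0.8,-0.8,1],[0,-0.2,0,0,0.8,-0.8,1],[0,-0.2,0,0,0.8,-0.8,1],[0,0,0,-0.1,0.8,-0.8,1],[0,0,0,-0.1,0.8,-0.8,1],[0,0,0,-0.1,0.8,-0.6,1],[0,0,0,0,0.8,-0.4,1],[0,0,0,0,0.8,0,1],[0,0,0,0,0,0,1]]'
python3 - <<'E'
from h import *
plan(pose([531,-225.5,190],12.2),10)
E
```

```text
clock: 3.58
eef_pos: [530.7, -231.0, 225.5]
tcp_rot: [-1.574, 0.004, 0.211]
contact_force: [0.4, 0.0, -0.7]
opening: 1.002
total deg [ 0.21 -0.09 -0.23] cm [0.15 3.55 0.54] | now [ 530.7 -231.   225.5]
[0.0, -0.0, -0.0] [0.02, 0.36, 0.05]
[0.0, -0.0, -0.0] [0.02, 0.36, 0.05]
[0.0, -0.0, -0.0] [0.02, 0.36, 0.05]
[0.0, -0.0, -0.0] [0.02, 0.36, 0.05]
[0.0, -0.0, -0.0] [0.01, 0.36, 0.05]
[0.0, -0.0, -0.0] [0.01, 0.36, 0.05]
[0.0, -0.0, -0.0] [0.01, 0.36, 0.05]
[0.0, -0.0, -0.0] [0.01, 0.36, 0.05]
[0.0, -0.0, -0.0] [0.01, 0.36, 0.05]
[0.0, -0.0, -0.0] [0.01, 0.36, 0.05]
```

```bash
python3 -m crank '[[0,0,0,0.1,0.5,0.2,1],[0,0,0,0.1,0.5,0.2,1],[0,0,0,0,0.5,0.1,1],[0,0,0,0,0.5,0,1],[0,0,0,0,0.5,0,1],[0,0,0,0,0.5,0,1],[0,0,0,0,0.5,0,1],[0,0,0,0,0,0,1],[0,0,0,0,0,0,1],[0,0,0,0,0,0,1]]'
python3 - <<'E'
from h import *
T=tool();print(T[:3,3].round(1));im=cams.grab_frame('wrist');cv2.imwrite('pics/w3.png',im)
E
```

```text
clock: 4.42
eef_pos: [532.1, -223.7, 187.3]
tcp_rot: [-1.574, 0.003, 0.213]
contact_force: [0.2, -0.6, 0.4]
opening: 0.997
[ 532.1 -223.7  187.3]
```

View pics/w3.png

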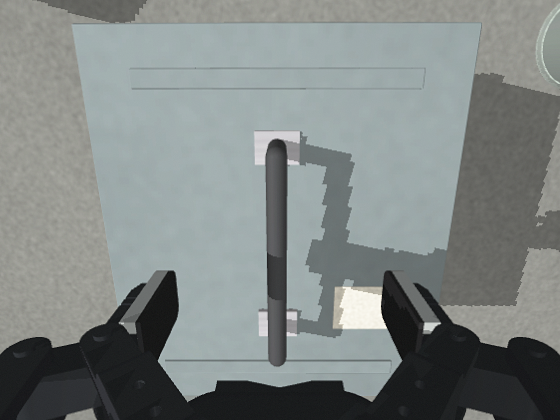

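The bar at column 277 is centred between the pads, so I'm closing.

```bash
python3 -m crank '[[0,0,0,0,0,0,-1],[0,0,0,0,0,0,-1],[0,0,0,0,0,0,-1],[0,0,0,0,0,0,-1],[0,0,0,0,0,0,-1],[0,0,0,0,0,0,-1],[0,0,0,0,0,0,-1],[0,0,0,0,0,0,-1],[0,0,0,0,0,0,-1],[0,0,0,0,0,0,-1]]' 80
python3 -m crank '[[0,0,0,0,0,0,-1],[0,0,0,0,-0.2,0,-1],[0,0,0,0,-0.4,0,-1],[0,0,0,0,-0.5,0,-1],[0,0,0,0,-0.6,0,-1],[0,0,0,0,-0.6,0,-1],[0,0,0,0,-0.6,0,-1],[0,0,0,0,-0.6,0,-1],[0,0,0,0,-0.3,0,-1],[0,0,0,0,0,0,-1]]'
python3 - <<'E'
from h import *
cv2.imwrite('pics/s4.png',cams.grab_frame('scene'));cv2.imwrite('pics/w4.png',cams.grab_frame('wrist'))
plan(pose([487,221,250],7.7),10)
E
```

```text
clock: 5.3
eef_pos: [532.8, -224.2, 188.6]
tcp_rot: [-1.576, 0.001, 0.213]
contact_force: [-0.4, 0.8, 0.5]
opening: 0.004
clock: 6.13
eef_pos: [533.3, -224.2, 231.9]
tcp_rot: [-1.577, -0.0, 0.213]
contact_force: [0.7, 0.6, 0.8]
opening: -0.005
total deg [ 0.31  4.5  -0.02] cm [ 4.9  -2.13 44.46] | now [ 533.1 -224.   231.2]
[0.0, 0.5, -0.0] [0.49, -0.21, 4.45]
[0.0, 0.5, -0.0] [0.46, -0.21, 4.45]
[0.0, 0.5, -0.0] [0.42, -0.21, 4.45]
[0.0, 0.5, -0.0] [0.39, -0.21, 4.46]
[0.0, 0.5, -0.0] [0.35, -0.2, 4.46]
[0.0, 0.5, -0.0] [0.32, -0.2, 4.46]
[0.0, 0.5, -0.0] [0.28, -0.2, 4.46]
[0.0, 0.5, -0.0] [0.25, -0.2, 4.47]
[0.0, 0.5, -0.0] [0.21, -0.19, 4.47]
[0.0, 0.5, -0.0] [0.18, -0.19, 4.47]
```

View pics/s4.png

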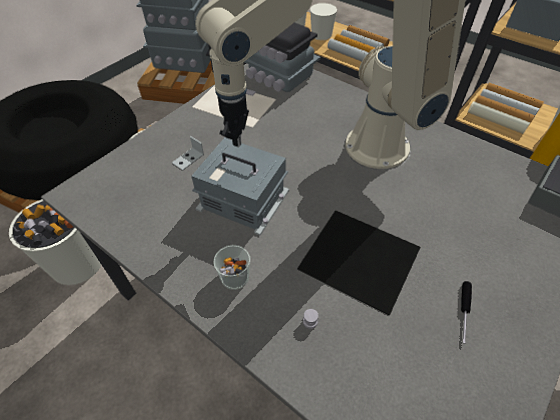

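The gripper shut empty (opening 0) and the cover hasn't moved. I need to see why.

View pics/w4.png

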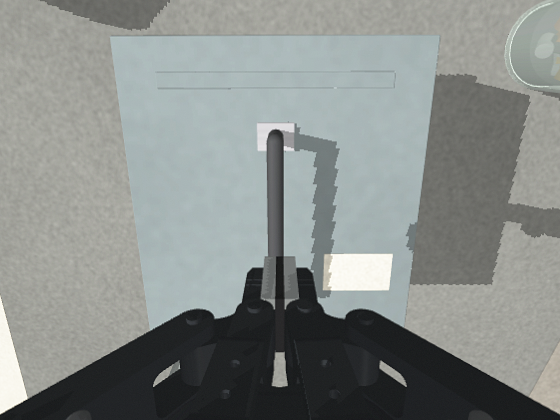

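Run:
```python
from h import *
T=tool()
print(T.round(3))
for p in ([0,0,0,1],[0,-8,0,1],[0,11,0,1]):
    print(p,proj('wrist',(T@np.array(p,float))[:3]))
print(proj('scene',T[:3,3]))
zoom('pics/s4.png',180,60,130,110,6,'pics/z4.png')
cv2.imwrite('pics/sd4.png',cams.grab_frame('side'))
```

```text
[[ 9.77000e-01  1.00000e-03 -2.11000e-01  5.33051e+02]
 [ 2.11000e-01 -5.00000e-03  9.77000e-01 -2.24044e+02]
 [-1.00000e-03 -1.00000e+00 -5.00000e-03  2.31167e+02]
 [ 0.00000e+00  0.00000e+00  0.00000e+00  1.00000e+00]]
[0, 0, 0, 1] [[279.972585   251.65780517]]
[0, -8, 0, 1] [[279.99890791 258.44287363]]
[0, 11, 0, 1] [[279.93977744 243.20198656]]
[[237.13997451 151.34150469]]
```

View pics/z4.png

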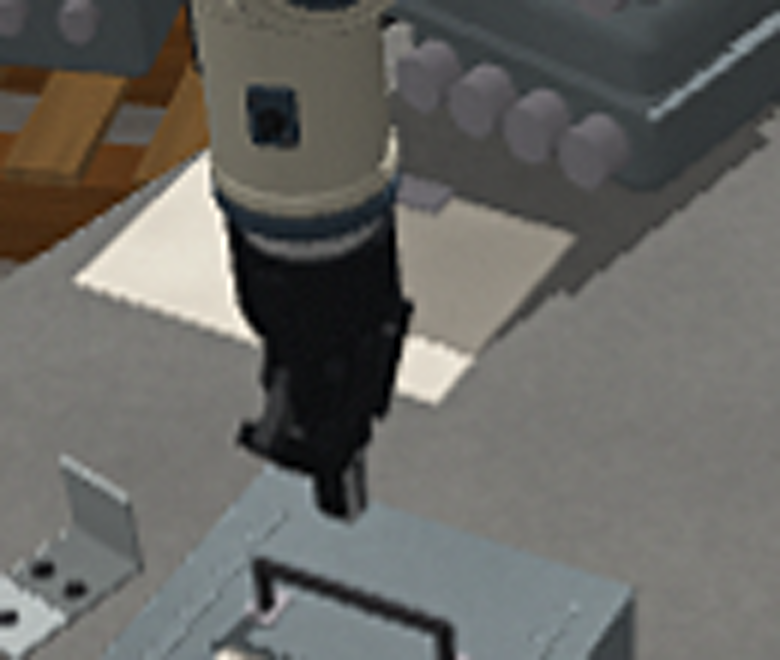

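Run:
```python
from h import *
T=tool()
for z in (220,231,240,250,260): print(z,proj('scene',[533,-224,z]).round(1),proj('wrist',[533,-224,z]).round(1))
zoom('pics/w4.png',230,230,100,80,7,'pics/z5.png')
```

```text
220 [[237.5 154. ]] [[280.3 243.4]]
231 [[237.2 151.4]] [[280.3 252. ]]
240 [[236.9 149.2]] [[280.4 259.8]]
250 [[236.6 146.7]] [[280.4 269.4]]
260 [[236.3 144.2]] [[280.4 280.2]]
```

View pics/z5.png

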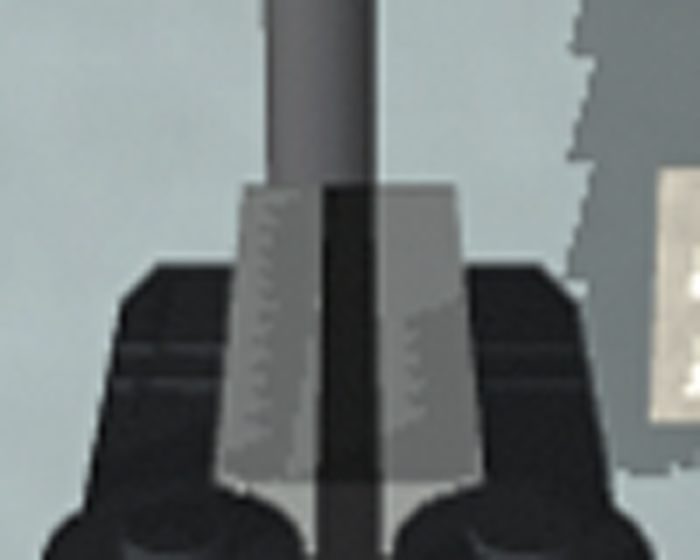

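View pics/sd4.png

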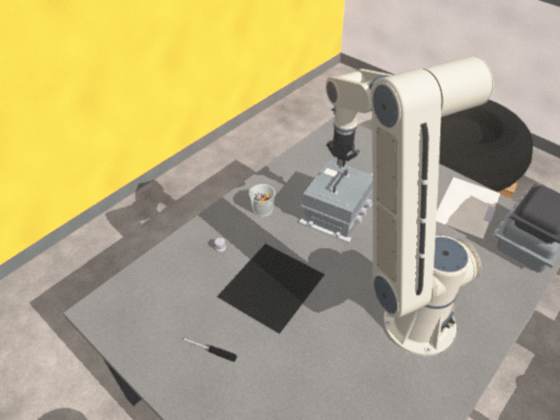

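Three separate readings put the shut fingertips about 22 mm **behind** the reported TCP, not 11 mm ahead as documented:
- scene: tips at row 145.5, so z≈253 with TCP at 231
- wrist, shut: pad tips at row 256
- wrist, open: pad depth 146 mm

That explains the miss, since the tips closed above the bar. I'll trust the cameras, reopen and go about 30 mm lower.

```bash
python3 -m crank '[[0,0,0,0,0,0,1],[0,0,0,0,0,0,1],[0,0,0,0,0,0,1],[0,0,0,0,0,0,1],[0,0,0,0,0,0,1],[0,0,0,0,0,0,1],[0,0,0,0,0,0,1],[0,0,0,0,0,0,1],[0,0,0,0,0,0,1],[0,0,0,0,0,0,1]]'
python3 -m crank '[[0,0,0,0,1,0,1],[0,0,0,0,1,0,1],[0,0,0,0,1,0,1],[0,0,0,0,0.8,0,1],[0,0,0,0,0.5,0,1],[0,0,0,0,0.4,0,1],[0,0,0,0,0.4,0,1],[0,0,0,0,0.4,0,1],[0,0,0,0,0.3,0,1],[0,0,0,0,0,0,1]]'
python3 - <<'E'
from h import *
T=tool();print(T[:3,3].round(1),r.sense()['contact_force'].round(1));im=cams.grab_frame('scene');zoom(im,180,100,120,90,6,'pics/z6.png')
cv2.imwrite('pics/w6.png',cams.grab_frame('wrist'))
E
```

```text
clock: 7.12
eef_pos: [531.8, -223.6, 228.8]
tcp_rot: [-1.574, 0.004, 0.213]
contact_force: [-0.2, -0.8, -0.5]
opening: 1.0
clock: 7.95
eef_pos: [530.6, -223.4, 162.9]
tcp_rot: [-1.572, 0.006, 0.213]
contact_force: [0.1, 0.1, 0.2]
opening: 1.001
[ 530.6 -223.4  162.9] [0.1 0.1 0.2]
```

View pics/z6.png

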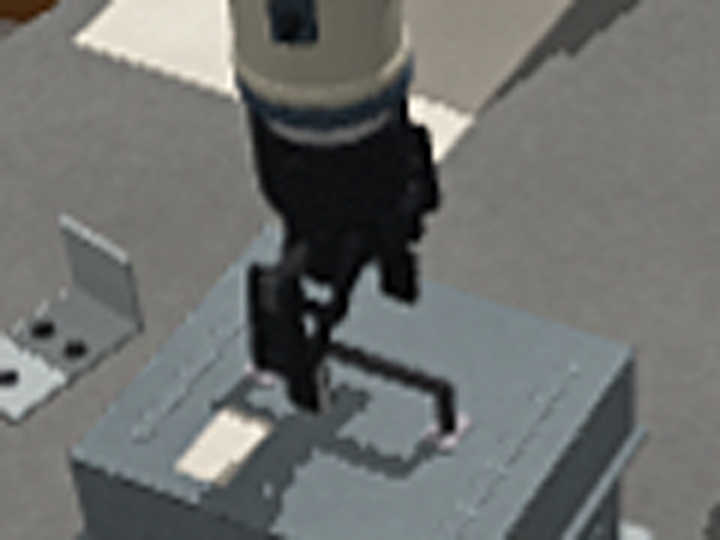

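View pics/w6.png

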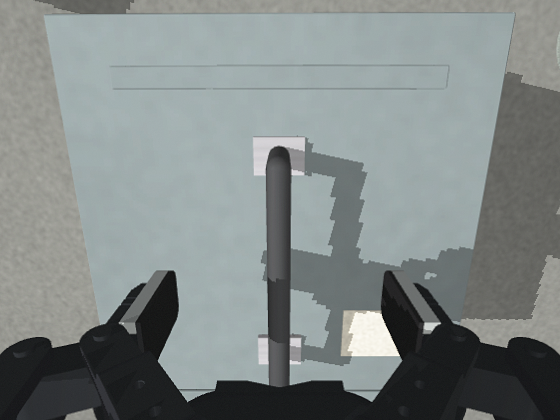

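The wrist view shows the 10 mm bar about 24 px wide, so it lies 147 mm deep, level with the open pad tips (146 mm). Closing swings them 13 mm forward. I'll go down another 5 mm and close.

```bash
python3 -m crank '[[0,0,0,0,0.3,0,1],[0,0,0,0,0.3,0,1],[0,0,0,0,0,0,-1],[0,0,0,0,0,0,-1],[0,0,0,0,0,0,-1],[0,0,0,0,0,0,-1],[0,0,0,0,0,0,-1],[0,0,0,0,0,0,-1],[0,0,0,0,0,0,-1],[0,0,0,0,0,0,-1]]' 80
python3 -m crank '[[0,0,0,0,0,0,-1],[0,0,0,0,0,0,-1],[0,0,0,0,0,0,-1],[0,0,0,0,-0.3,0,-1],[0,0,0,0,-0.3,0,-1],[0,0,0,0,-0.3,0,-1],[0,0,0,0,0,0,-1],[0,0,0,0,0,0,-1],[0,0,0,0,0,0,-1],[0,0,0,0,0,0,-1]]'
python3 - <<'E'
from h import *
im=cams.grab_frame('scene');zoom(im,180,100,120,110,5,'pics/z7.png')
cv2.imwrite('pics/w7.png',cams.grab_frame('wrist'))
E
```

```text
clock: 8.88
eef_pos: [532.0, -224.0, 158.8]
tcp_rot: [-1.575, 0.003, 0.213]
contact_force: [-0.2, -1.0, -1.2]
opening: 0.085
clock: 9.72
eef_pos: [530.7, -223.4, 167.2]
tcp_rot: [-1.573, 0.006, 0.213]
contact_force: [-0.6, 0.2, -3.1]
opening: 0.083
```

View pics/z7.png

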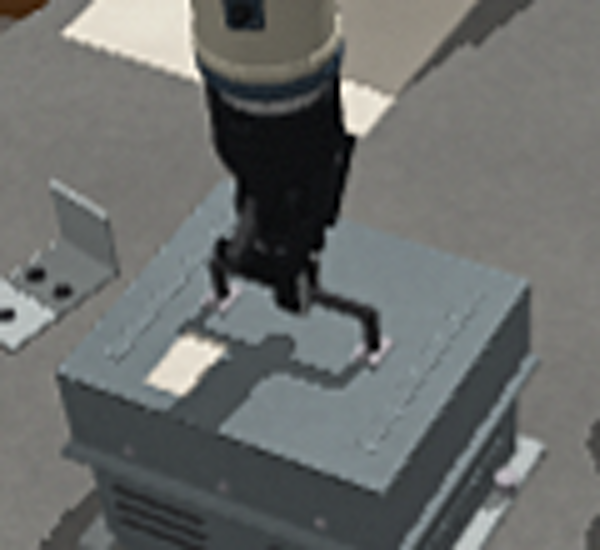

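View pics/w7.png

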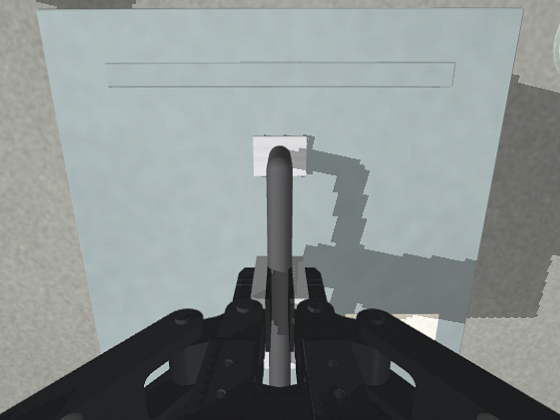

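It is gripped now: opening 0.084 and 3.1 N of load. The bar sits 37 mm above the TCP. Next is straight up, clear of the guard handle (153 mm) underneath.

```bash
python3 -m crank '[[0,0,0,0,-0.5,0,-1],[0,0,0,0,-0.8,0,-1],[0,0,0,0,-1,0,-1],[0,0,0,0,-1,0,-1],[0,0,0,0,-1,0,-1],[0,0,0,0,-1,0,-1],[0,0,0,0,-1,0,-1],[0,0,0,0,-0.8,0,-1],[0,0,0,0,-0.4,0,-1],[0,0,0,0,0,0,-1]]'
python3 - <<'E'
from h import *
im=cams.grab_frame('scene');zoom(im,150,60,160,140,5,'pics/z8.png')
plan(pose([487,221,240],7.7),20)
E
```

```text
clock: 10.65
eef_pos: [531.8, -223.4, 252.7]
tcp_rot: [-1.575, 0.003, 0.213]
contact_force: [0.4, 0.9, -3.3]
opening: 0.081
total deg [ 0.22  4.5  -0.16] cm [ 5.02  1.05 44.38] | now [ 531.8 -223.4  252.3]
[0.0, 0.2, -0.0] [0.25, 0.05, 2.22]
[0.0, 0.2, -0.0] [0.24, 0.05, 2.22]
[0.0, 0.2, -0.0] [0.23, 0.05, 2.22]
[0.0, 0.2, -0.0] [0.22, 0.05, 2.22]
[0.0, 0.2, -0.0] [0.22, 0.05, 2.22]
[0.0, 0.2, -0.0] [0.21, 0.05, 2.22]
[0.0, 0.2, -0.0] [0.2, 0.06, 2.22]
[0.0, 0.2, -0.0] [0.19, 0.06, 2.23]
[0.0, 0.2, -0.0] [0.18, 0.06, 2.23]
[0.0, 0.2, -0.0] [0.17, 0.06, 2.23]
[0.0, 0.2, -0.0] [0.16, 0.06, 2.23]
[0.0, 0.2, -0.0] [0.15, 0.06, 2.23]
[0.0, 0.2, -0.0] [0.15, 0.06, 2.23]
[0.0, 0.2, -0.0] [0.14, 0.06, 2.23]
[0.0, 0.2, -0.0] [0.13, 0.06, 2.23]
[0.0, 0.2, -0.0] [0.12, 0.06, 2.23]
[0.0, 0.2, -0.0] [0.11, 0.06, 2.23]
[0.0, 0.2, -0.0] [0.1, 0.06, 2.23]
[0.0, 0.2, -0.0] [0.09, 0.06, 2.23]
[0.0, 0.2, -0.0] [0.08, 0.06, 2.23]
```

View pics/z8.png

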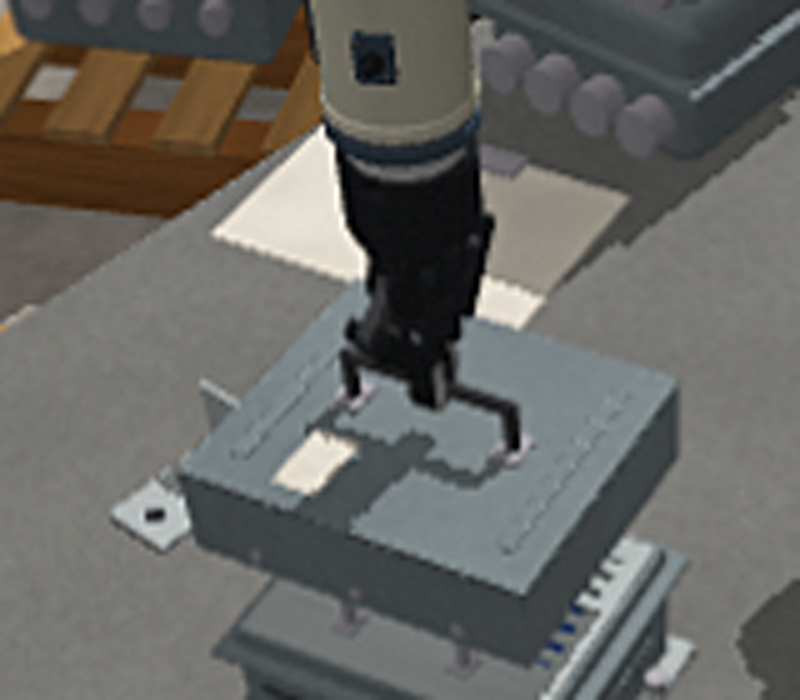

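The cover is off and hanging level, with the guard's handle legs visible below. Moving over the mat.

```bash
python3 -m crank '[[0,0.2,0,0.2,0,0.6,-1],[0,0.2,0,0.2,0,1.2,-1],[0,0.2,0,0.2,0,1.8,-1],[0,0.2,0,0.2,0,2.2,-1],[0,0.2,0,0.2,0,2.2,-1],[0,0.2,0,0.2,0,2.2,-1],[0,0.2,0,0.2,0,2.2,-1],[0,0.2,0,0.2,0,2.2,-1],[0,0.2,0,0.2,0,2.2,-1],[0,0.2,0,0.2,0,2.2,-1]]'
python3 -m crank '[[0,0.2,0,0.2,0,2.2,-1],[0,0.2,0,0.2,0,2.2,-1],[0,0.2,0,0.2,0,2.2,-1],[0,0.2,0,0.2,0,2.2,-1],[0,0.2,0,0.2,0,2.2,-1],[0,0.2,0,0.2,0,2.2,-1],[0,0.2,0,0.2,0,2.2,-1],[0,0.2,0,0.2,0,2.2,-1],[0,0.2,0,0.2,0,1.8,-1],[0,0.2,0,0.2,0,1.2,-1]]'
python3 - <<'E'
from h import *
plan(pose([487,221,200],7.7),10)
E
```

```text
clock: 11.53
eef_pos: [508.9, -20.5, 244.9]
tcp_rot: [-1.57, 0.013, 0.169]
contact_force: [-0.9, -0.3, -3.4]
opening: 0.082
clock: 12.37
eef_pos: [483.9, 206.0, 238.5]
tcp_rot: [-1.567, 0.026, 0.134]
contact_force: [0.9, 0.4, -4.1]
opening: 0.084
total deg [-0.19 -0.02 -1.5 ] cm [0.61 3.84 1.43] | now [483.9 206.  238.5]
[-0.0, -0.0, -0.2] [0.06, 0.38, 0.14]
[-0.0, -0.0, -0.2] [0.06, 0.38, 0.14]
[-0.0, -0.0, -0.2] [0.06, 0.38, 0.14]
[-0.0, -0.0, -0.2] [0.06, 0.38, 0.14]
[-0.0, -0.0, -0.2] [0.06, 0.38, 0.14]
[-0.0, -0.0, -0.2] [0.06, 0.38, 0.14]
[-0.0, -0.0, -0.2] [0.06, 0.38, 0.14]
[-0.0, -0.0, -0.2] [0.05, 0.38, 0.14]
[-0.0, -0.0, -0.2] [0.05, 0.38, 0.14]
[-0.0, -0.0, -0.2] [0.05, 0.38, 0.14]
```

```bash
python3 -m crank '[[0,0,-0.3,0.1,0.6,0.2,-1],[0,0,-0.3,0.1,1,0.1,-1],[0,0,-0.3,0.1,1.3,0.1,-1],[0,0,-0.3,0.1,1.3,0.1,-1],[0,0,-0.3,0.1,1.3,0,-1],[0,0,0,0.1,1.3,0,-1],[0,0,0,0,1.3,0,-1],[0,0,0,0,1.3,0,-1],[0,0,0,0,1,0,-1],[0,0,0,0,0.6,0,-1]]'
python3 -m crank '[[0,0,0,0,0.3,0,-1],[0,0,0,0,0,0,-1],[0,0,0,0,0,0,-1],[0,0,0,0,0,0,-1],[0,0,0,0,0,0,-1],[0,0,0,0,0,0,-1],[0,0,0,0,0,0,-1],[0,0,0,0,0,0,-1],[0,0,0,0,0,0,-1],[0,0,0,0,0,0,-1]]'
python3 - <<'E'
from h import *
im=cams.grab_frame('scene');zoom(im,260,140,200,190,4,'pics/z9.png')
plan(pose([487,221,70],7.7),10)
E
```

```text
clock: 13.2
eef_pos: [479.5, 214.7, 117.3]
tcp_rot: [-1.569, 0.004, 0.14]
contact_force: [-0.1, 0.2, -3.2]
opening: 0.082
clock: 14.03
eef_pos: [479.9, 214.7, 115.1]
tcp_rot: [-1.569, 0.003, 0.14]
contact_force: [0.6, -0.2, -3.1]
opening: 0.077
total deg [-0.11  0.29 -0.15] cm [0.8  4.51 0.51] | now [479.9 214.7 115.1]
[-0.0, 0.0, -0.0] [0.08, 0.45, 0.05]
[-0.0, 0.0, -0.0] [0.08, 0.45, 0.05]
[-0.0, 0.0, -0.0] [0.08, 0.45, 0.05]
[-0.0, 0.0, -0.0] [0.08, 0.45, 0.05]
[-0.0, 0.0, -0.0] [0.08, 0.45, 0.05]
[-0.0, 0.0, -0.0] [0.08, 0.45, 0.05]
[-0.0, 0.0, -0.0] [0.08, 0.45, 0.05]
[-0.0, 0.0, -0.0] [0.08, 0.45, 0.05]
[-0.0, 0.0, -0.0] [0.08, 0.45, 0.05]
[-0.0, 0.0, -0.0] [0.08, 0.45, 0.05]
```

View pics/z9.png

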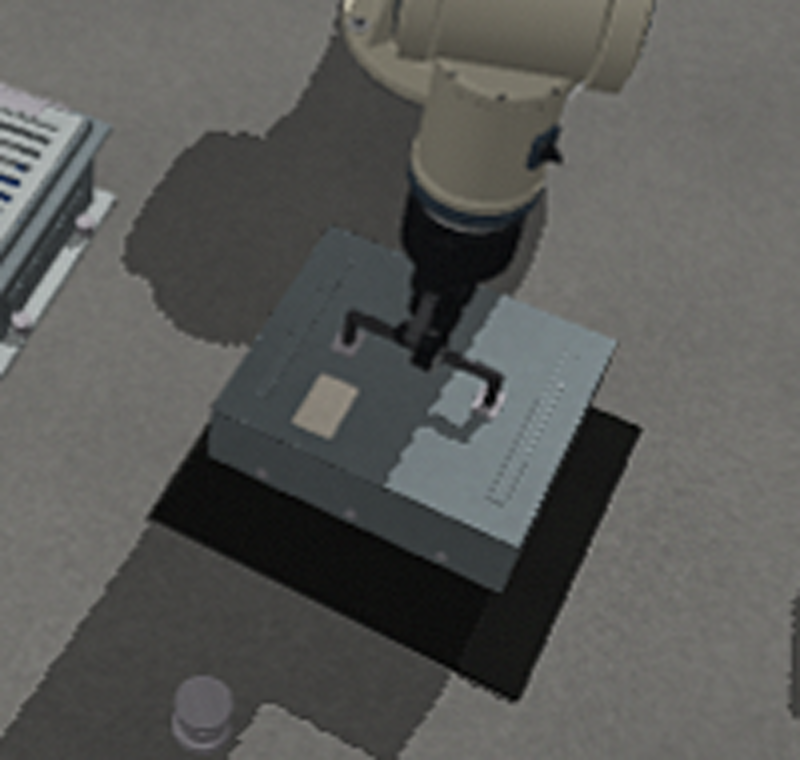

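The cover is level about 50 mm above the mat. Lowering gently.

```bash
python3 -m crank '[[0,0,0,0.2,0.3,0.1,-1],[0,0,0,0.2,0.5,0.1,-1],[0,0,0,0.2,0.5,0.1,-1],[0,0,0,0.2,0.5,0.1,-1],[0,0,0,0,0.5,0.1,-1],[0,0,0,0,0.5,0,-1],[0,0,0,0,0.5,0,-1],[0,0,0,0,0.4,0,-1],[0,0,0,0,0.2,0,-1],[0,0,0,0,0,0,-1]]'
python3 -m crank '[[0,0,0,0,0.2,0,-1],[0,0,0,0,0.2,0,-1],[0,0,0,0,0.1,0,-1],[0,0,0,0,0.1,0,-1],[0,0,0,0,0.1,0,-1],[0,0,0,0,0.1,0,-1],[0,0,0,0,0,0,-1],[0,0,0,0,0,0,-1],[0,0,0,0,0,0,-1],[0,0,0,0,0,0,-1]]'
```

```text
clock: 14.92
eef_pos: [487.2, 221.3, 70.5]
tcp_rot: [-1.569, 0.005, 0.14]
contact_force: [0.2, 0.2, -3.5]
opening: 0.078
clock: 15.75
eef_pos: [488.1, 221.6, 64.5]
tcp_rot: [-1.569, 0.002, 0.14]
contact_force: [-0.1, -0.7, -2.5]
opening: 0.08
```

```bash
python3 -m crank '[[0,0,0,0,0.2,0,-1],[0,0,0,0,0.2,0,-1],[0,0,0,0,0.1,0,-1],[0,0,0,0,0.1,0,-1],[0,0,0,0,0,0,-1],[0,0,0,0,0,0,-1],[0,0,0,0,0,0,-1],[0,0,0,0,0,0,-1],[0,0,0,0,0,0,-1],[0,0,0,0,0,0,-1]]'
```

```text
clock: 16.58
eef_pos: [488.5, 221.9, 63.8]
tcp_rot: [-1.569, 0.002, 0.14]
contact_force: [-1.2, -0.2, 1.7]
opening: 0.082
```

It is standing on the mat: the load reversed to +1.7 N at the predicted height of 64 mm. Releasing and looking.

```bash
python3 -m crank '[[0,0,0,0,0,0,-0.5],[0,0,0,0,0,0,0],[0,0,0,0,0,0,0.5],[0,0,0,0,0,0,1],[0,0,0,0,0,0,1],[0,0,0,0,0,0,1],[0,0,0,0,0,0,1],[0,0,0,0,0,0,1],[0,0,0,0,0,0,1],[0,0,0,0,0,0,1]]'
python3 -m crank '[[0,0,0,0,-0.5,0,1],[0,0,0,0,-1,0,1],[0,0,0,0,-2,0,1],[0,0,0,0,-2,0,1],[0,0,0,0,-2,0,1],[0,0,0,0,-2,0,1],[0,0,0,0,-2.5,0,1],[0,0,0,0,-2.5,0,1],[0,0,0,0,-2.5,-1,1],[0,0,0,0,-2.5,-2,1]]'
python3 - <<'E'
from h import *
im=cams.grab_frame('scene');cv2.imwrite('pics/s10.png',im);zoom(im,170,130,270,200,2.9,'pics/z10.png')
E
```

```text
clock: 17.42
eef_pos: [489.8, 222.5, 64.1]
tcp_rot: [-1.568, -0.001, 0.14]
contact_force: [0.9, -0.0, 0.1]
opening: 1.003
clock: 18.25
eef_pos: [490.0, 192.3, 269.4]
tcp_rot: [-1.569, 0.007, 0.142]
contact_force: [1.4, -0.6, -0.4]
opening: 1.0
```

View pics/z10.png

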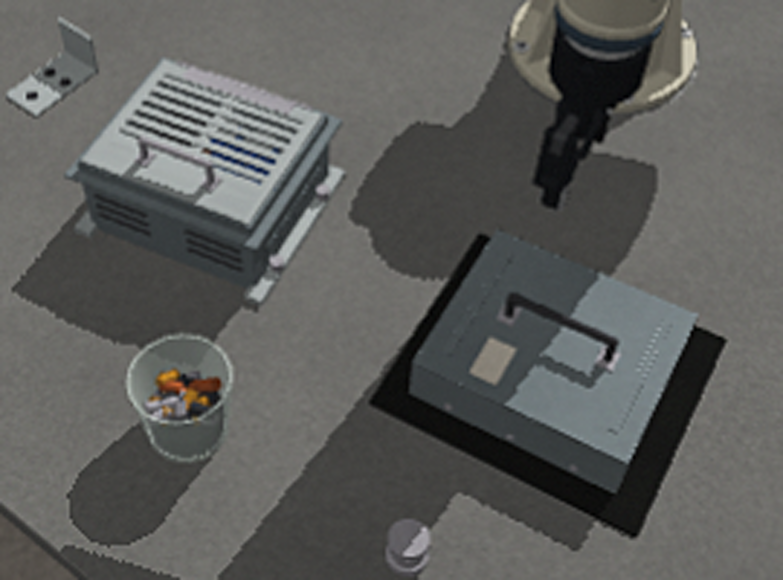

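The cover stands flat in the middle of the mat, and the guard handle is now visible on the unit. I'll check the cover position and plan the move to the guard.

Run:
```python
from h import *
f=lambda a:np.array(a)/2.9+[170,130]-0.3
E=onz('scene',f([(507,297),(617,342)]),101);print(E.round(1),E.mean(0).round(1))
G=onz('scene',f([(125,132),(226,180)]),148.5);print(G.round(1),G.mean(0).round(1),'expect 589,-213')
plan(pose([579,-150,270],12.2),20)
```

```text
[[498.4 161.1 101. ]
 [477.5 277.4 101. ]] [488.  219.3 101. ]
[[ 601.3 -276.6  148.5]
 [ 585.8 -142.6  148.5]] [ 593.6 -209.6  148.5] expect 589,-213
total deg [-0.06 -4.09  0.02] cm [  3.75   0.45 -34.85] | now [492.7 189.7 274.9]
[-0.0, -0.2, 0.0] [0.19, 0.02, -1.74]
[-0.0, -0.2, 0.0] [0.18, 0.02, -1.74]
[-0.0, -0.2, 0.0] [0.18, 0.02, -1.74]
[-0.0, -0.2, 0.0] [0.17, 0.02, -1.74]
[-0.0, -0.2, 0.0] [0.16, 0.02, -1.75]
[-0.0, -0.2, 0.0] [0.16, 0.02, -1.75]
[-0.0, -0.2, 0.0] [0.15, 0.02, -1.75]
[-0.0, -0.2, 0.0] [0.14, 0.02, -1.75]
[-0.0, -0.2, 0.0] [0.14, 0.02, -1.75]
[-0.0, -0.2, 0.0] [0.13, 0.02, -1.75]
[-0.0, -0.2, 0.0] [0.13, 0.02, -1.75]
[-0.0, -0.2, 0.0] [0.12, 0.02, -1.75]
[-0.0, -0.2, 0.0] [0.11, 0.02, -1.75]
[-0.0, -0.2, 0.0] [0.11, 0.02, -1.75]
[-0.0, -0.2, 0.0] [0.1, 0.02, -1.75]
[-0.0, -0.2, 0.0] [0.09, 0.02, -1.75]
[-0.0, -0.2, 0.0] [0.09, 0.02, -1.75]
[-0.0, -0.2, 0.0] [0.08, 0.02, -1.75]
[-0.0, -0.2, 0.0] [0.08, 0.02, -1.75]
[-0.0, -0.2, 0.0] [0.07, 0.02, -1.75]
```

The cover is at (488,219), 2–3 mm from the mat centre.

```bash
python3 -m crank '[[0,-0.4,0,0.4,0,-2,1],[0,-0.4,0,0.4,0,-3.4,1],[0,-0.4,0,0.3,0,-3.6,1],[0,-0.4,0,0.3,0,-3.6,1],[0,-0.4,0,0.3,0,-3.6,1],[0,-0.4,0,0.3,0,-3.6,1],[0,-0.4,0,0.3,0,-3.6,1],[0,-0.4,0,0.2,0,-3.6,1],[0,-0.4,0,0.2,0,-3.6,1],[0,-0.4,0,0.2,0,-2.5,1]]'
python3 -m crank '[[0,0,0,0,0,-1,1],[0,0,0,0,0,0,1],[0,0,0,0,0,0,1],[0,0,0,0,0,0,1],[0,0,0,0,0,0,1],[0,0,0,0,0,0,1],[0,0,0,0,0,0,1],[0,0,0,0,0,0,1],[0,0,0,0,0,0,1],[0,0,0,0,0,0,1]]'
python3 - <<'E'
from h import *
T=tool();np.save('T11.npy',T);cv2.imwrite('pics/w11.png',cams.grab_frame('wrist'))
E
```

```text
clock: 19.13
eef_pos: [582.2, -141.8, 288.9]
tcp_rot: [-1.57, -0.019, 0.22]
contact_force: [0.5, -0.0, -0.6]
opening: 1.003
clock: 19.97
eef_pos: [583.6, -149.7, 291.3]
tcp_rot: [-1.57, -0.02, 0.22]
contact_force: [0.2, 0.1, -0.7]
opening: 1.003
```

View pics/w11.png

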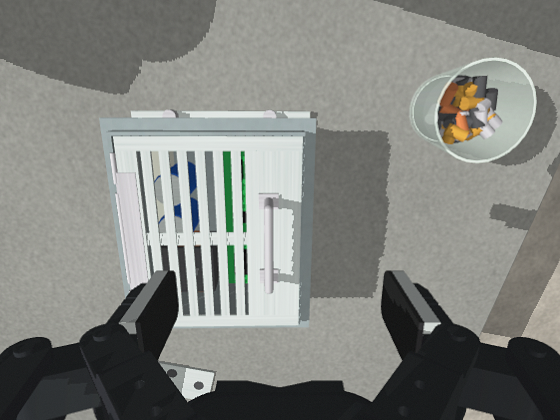

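The guard handle bar runs (268,195)–(269,294).

Run:
```python
from h import *
T=np.load('T11.npy')
E=onz('wrist',[(268,195),(269,294)],148.5,T);print(E.round(1),E.mean(0).round(1),np.linalg.norm(E[0]-E[1]))
F=onz('wrist',[(102,119),(317,118),(309,326)],100,T);print(F.round(1),np.linalg.norm(F[0]-F[1]))
plan(pose([588,-212,150],12.2),10)
```

```text
[[ 577.9 -160.3  148.5]
 [ 600.3 -260.6  148.5]] [ 589.1 -210.5  148.5] 102.83123862571794
[[ 404.7 -132.5  100. ]
 [ 611.1  -85.7  100. ]
 [ 662.2 -322.4  100. ]] 211.68890537827357
total deg [-0.07  0.39  1.15] cm [-1.21 14.1  -6.19] | now [ 583.6 -149.8  291.3]
[-0.0, 0.0, 0.1] [-0.12, 1.41, -0.62]
[-0.0, 0.0, 0.1] [-0.12, 1.41, -0.62]
[-0.0, 0.0, 0.1] [-0.11, 1.41, -0.62]
[-0.0, 0.0, 0.1] [-0.11, 1.41, -0.62]
[-0.0, 0.0, 0.1] [-0.11, 1.41, -0.62]
[-0.0, 0.0, 0.1] [-0.1, 1.41, -0.62]
[-0.0, 0.0, 0.1] [-0.1, 1.41, -0.62]
[-0.0, 0.0, 0.1] [-0.1, 1.41, -0.62]
[-0.0, 0.0, 0.1] [-0.1, 1.41, -0.62]
[-0.0, 0.0, 0.1] [-0.09, 1.41, -0.62]
```

```bash
python3 -m crank '[[0,0,0.3,-0.2,1,-1,1],[0,0,0.3,-0.2,1.4,-1,1],[0,0,0.3,-0.2,1.4,-1,1],[0,0,0.2,-0.2,1.4,-1,1],[0,0,0,-0.1,1.4,-1,1],[0,0,0,-0.1,1.4,-0.6,1],[0,0,0,-0.1,1.4,-0.3,1],[0,0,0,0,1.4,0,1],[0,0,0,0,1.4,0,1],[0,0,0,0,0.8,0,1]]'
python3 -m crank '[[0,0,0,0,0.5,0,1],[0,0,0,0,0.5,0,1],[0,0,0,0,0,0,1],[0,0,0,0,0,0,1],[0,0,0,0,0,0,1],[0,0,0,0,0,0,1],[0,0,0,0,0,0,1],[0,0,0,0,0,0,1],[0,0,0,0,0,0,1],[0,0,0,0,0,0,1]]'
python3 - <<'E'
from h import *
T=tool();np.save('T12.npy',T);cv2.imwrite('pics/w12.png',cams.grab_frame('wrist'))
plan(pose([589.2,-212,111.5],12.2),10)
E
```

```text
clock: 20.85
eef_pos: [582.8, -221.5, 142.7]
tcp_rot: [-1.567, 0.008, 0.216]
contact_force: [-0.1, -0.1, 1.0]
opening: 1.0
clock: 21.68
eef_pos: [582.0, -223.3, 130.0]
tcp_rot: [-1.566, 0.01, 0.215]
contact_force: [0.8, 0.3, 1.1]
opening: 1.001
total deg [-0.24  0.11 -0.56] cm [0.95 1.85 0.94] | now [ 582.1 -223.3  130. ]
[-0.0, 0.0, -0.1] [0.1, 0.18, 0.09]
[-0.0, 0.0, -0.1] [0.1, 0.18, 0.09]
[-0.0, 0.0, -0.1] [0.1, 0.18, 0.09]
[-0.0, 0.0, -0.1] [0.09, 0.19, 0.09]
[-0.0, 0.0, -0.1] [0.09, 0.19, 0.09]
[-0.0, 0.0, -0.1] [0.09, 0.19, 0.09]
[-0.0, 0.0, -0.1] [0.09, 0.19, 0.1]
[-0.0, 0.0, -0.1] [0.09, 0.19, 0.1]
[-0.0, 0.0, -0.1] [0.09, 0.19, 0.1]
[-0.0, 0.0, -0.1] [0.09, 0.19, 0.1]
```

View pics/w12.png

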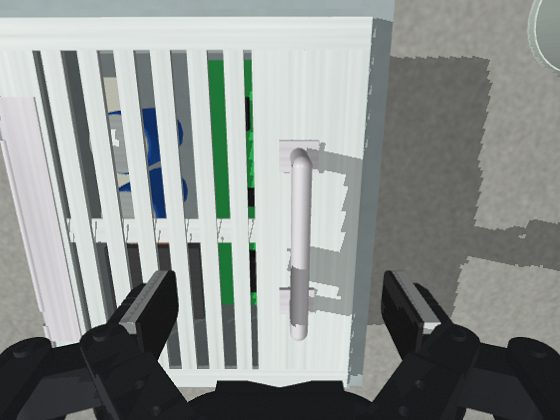

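The bar at column 300 sits about 9 mm to +x of the jaw centre, which agrees with the computed +0.95 cm. Correcting and descending.

```bash
python3 -m crank '[[0,0,-0.2,0.3,0,0.3,1],[0,0,-0.2,0.3,0,0.3,1],[0,0,0,0.2,0,0.2,1],[0,0,0,0.1,0.4,0.1,1],[0,0,0,0,0.4,0,1],[0,0,0,0,0.4,0,1],[0,0,0,0,0.3,0,1],[0,0,0,0,0.2,0,1],[0,0,0,0,0,0,1],[0,0,0,0,0,0,1]]'
python3 - <<'E'
from h import *
T=tool();np.save('T13.npy',T);cv2.imwrite('pics/w13.png',cams.grab_frame('wrist'))
plan(pose([589.2,-212,111.5],12.2),3)
E
```

```text
clock: 22.57
eef_pos: [589.3, -210.8, 110.4]
tcp_rot: [-1.566, 0.003, 0.215]
contact_force: [-0.7, -0.3, -0.2]
opening: 1.004
total deg [-0.29  0.14 -0.18] cm [-0.03 -0.11 -0.12] | now [ 589.2 -210.8  110.4]
[-0.1, 0.0, -0.1] [-0.01, -0.04, -0.04]
[-0.1, 0.0, -0.1] [-0.01, -0.04, -0.04]
[-0.1, 0.0, -0.1] [-0.01, -0.04, -0.04]
```

View pics/w13.png

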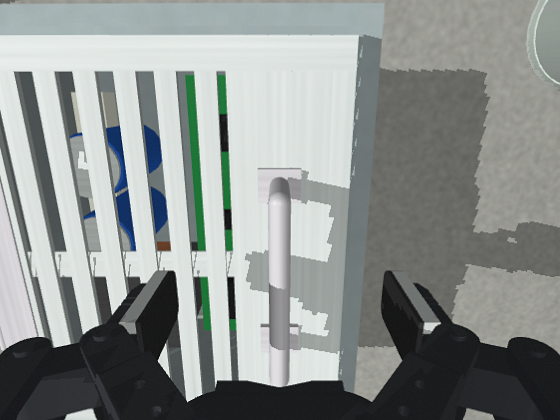

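Centred. Closing on the guard handle, then computing the arc: bar path about the hinge, tilt = 0.6 × the guard angle, grasp 37 mm behind the TCP.

```bash
python3 -m crank '[[0,0,0,0,0,0,-1],[0,0,0,0,0,0,-1],[0,0,0,0,0,0,-1],[0,0,0,0,0,0,-1],[0,0,0,0,0,0,-1],[0,0,0,0,0,0,-1],[0,0,0,0,0,0,-1],[0,0,0,0,0,0,-1],[0,0,0,0,0,0,-1],[0,0,0,0,0,0,-1]]' 50
cat >> h.py <<'E'
U=np.array([531,-225.,0]);YAW=12.2
def gpose(th,k=.6,L=37):
    c,s=np.cos(np.radians(th)),np.sin(np.radians(th));f=np.radians(k*th)
    x=-90.5+150*c-31*s+L*np.sin(f);z=117.5+150*s+31*c-L*np.cos(f)
    return pose(U+Ro.from_euler('z',YAW,degrees=True).apply([x,0,z]),YAW,k*th)
def gstate(L=37):
    T=tool();b=T[:3,3]-L*T[:3,1];q=Ro.from_euler('z',-YAW,degrees=True).apply(b-U)
    a=np.degrees(np.arctan2(q[2]-117.5,q[0]+90.5)-np.arctan2(31,150));print('bar unit',q.round(1),'theta',a.round(2),'radius',np.hypot(q[2]-117.5,q[0]+90.5).round(1),'of',np.hypot(150,31).round(1),'tool tilt',np.degrees(np.arctan2(*(Ro.from_euler('z',-YAW,degrees=True).apply(T[:3,1])*[1,1,-1])[[0,2]])).round(1))
def gplan(a,b,n=10,k=.6):
    P=tool()
    for t in np.linspace(a,b,n+1)[1:]:
        Q=gpose(t,k);w=np.degrees(Ro.from_matrix(P[:3,:3].T@Q[:3,:3]).as_rotvec());t=P[:3,:3].T@(Q[:3,3]-P[:3,3])/10
        print([round(float(v),1) for v in w],[round(float(v),2) for v in t]);P=Q
E
python3 - <<'E'
from h import *
gstate();gplan(0,20)
E
```

```text
clock: 23.45
eef_pos: [589.3, -211.3, 111.2]
tcp_rot: [-1.567, 0.003, 0.215]
contact_force: [-0.4, 0.6, -0.6]
opening: 0.082
bar unit [ 60.    0.9 148.2] theta -0.13 radius 153.6 of 153.2 tool tilt -0.1
[-0.2, 0.1, -1.3] [-0.08, -0.55, -0.1]
[-0.0, 0.0, -1.2] [-0.05, -0.52, 0.0]
[0.0, -0.0, -1.2] [-0.05, -0.52, 0.0]
[0.0, -0.0, -1.2] [-0.06, -0.52, -0.0]
[-0.0, -0.0, -1.2] [-0.07, -0.52, 0.0]
[0.0, -0.0, -1.2] [-0.08, -0.51, 0.0]
[0.0, 0.0, -1.2] [-0.08, -0.51, -0.0]
[-0.0, 0.0, -1.2] [-0.09, -0.51, 0.0]
[-0.0, 0.0, -1.2] [-0.1, -0.51, -0.0]
[0.0, -0.0, -1.2] [-0.1, -0.5, -0.0]
```

The grip holds (opening 0.082), and bar height and radius match the model. First 20°.

```bash
python3 -m crank '[[0,0,-1.2,-0.1,-0.3,0,-1],[0,0,-1.2,0,-0.5,0,-1],[0,0,-1.2,-0.1,-0.5,0,-1],[0,0,-1.2,0,-0.5,0,-1],[0,0,-1.2,-0.1,-0.5,0,-1],[0,0,-1.2,-0.1,-0.5,0,-1],[0,0,-1.2,-0.1,-0.5,0,-1],[0,0,-1.2,-0.1,-0.5,0,-1],[0,0,-1.2,-0.1,-0.5,0,-1],[0,0,-1.2,-0.1,-0.5,0,-1]]'
python3 - <<'E'
from h import *
gstate();print(r.sense()['qpos'].round(2));gplan(20,40)
E
```

```text
clock: 24.28
eef_pos: [578.0, -213.9, 163.4]
tcp_rot: [-1.568, -0.234, 0.214]
contact_force: [3.0, 1.5, -1.7]
opening: 0.079
bar unit [ 39.7   0.8 199.4] theta 20.5 radius 153.8 of 153.2 tool tilt 13.4
[-0.44  0.29  1.85  0.2   0.82 -0.78]
[-0.2, 0.1, 0.2] [-0.21, -0.36, -0.09]
[-0.0, 0.0, -1.2] [-0.12, -0.5, -0.0]
[-0.0, -0.0, -1.2] [-0.13, -0.5, 0.0]
[-0.0, -0.0, -1.2] [-0.13, -0.49, 0.0]
[0.0, -0.0, -1.2] [-0.14, -0.49, -0.0]
[0.0, -0.0, -1.2] [-0.15, -0.49, 0.0]
[0.0, 0.0, -1.2] [-0.15, -0.48, -0.0]
[-0.0, 0.0, -1.2] [-0.16, -0.48, 0.0]
[-0.0, -0.0, -1.2] [-0.17, -0.48, 0.0]
[-0.0, -0.0, -1.2] [-0.17, -0.47, -0.0]
```

```bash
python3 -m crank '[[0,0,0,-0.2,-0.4,0,-1],[0,0,-1.2,-0.1,-0.5,0,-1],[0,0,-1.2,-0.1,-0.5,0,-1],[0,0,-1.2,-0.1,-0.5,0,-1],[0,0,-1.2,-0.1,-0.5,0,-1],[0,0,-1.2,-0.2,-0.5,0,-1],[0,0,-1.2,-0.2,-0.5,0,-1],[0,0,-1.2,-0.2,-0.5,0,-1],[0,0,-1.2,-0.2,-0.5,0,-1],[0,0,-1.2,-0.2,-0.4,0,-1]]'
python3 - <<'E'
from h import *
gstate();print(r.sense()['qpos'].round(2));gplan(39.5,60)
E
```

```text
clock: 25.12
eef_pos: [544.3, -221.4, 210.4]
tcp_rot: [-1.572, -0.438, 0.214]
contact_force: [3.3, 1.0, -1.2]
opening: 0.083
bar unit [ -1.9   0.8 243.9] theta 43.3 radius 154.3 of 153.2 tool tilt 25.1
[-0.58  0.14  1.99  0.46  0.74 -1.09]
[0.0, 0.1, 0.2] [0.12, 0.47, -0.07]
[0.0, -0.0, -1.2] [-0.19, -0.48, -0.0]
[0.0, -0.0, -1.2] [-0.2, -0.47, -0.0]
[0.0, -0.0, -1.2] [-0.2, -0.47, 0.0]
[0.0, -0.0, -1.2] [-0.21, -0.47, -0.0]
[-0.0, -0.0, -1.2] [-0.22, -0.46, -0.0]
[-0.0, -0.0, -1.2] [-0.22, -0.46, 0.0]
[-0.0, 0.0, -1.2] [-0.23, -0.45, 0.0]
[0.0, -0.0, -1.2] [-0.24, -0.45, -0.0]
[-0.0, -0.0, -1.2] [-0.24, -0.44, -0.0]
```

```bash
python3 -m crank '[[0,0,-1.2,-0.2,-0.4,0,-1],[0,0,-1.2,-0.2,-0.5,0,-1],[0,0,-1.2,-0.2,-0.5,0,-1],[0,0,-1.2,-0.2,-0.5,0,-1],[0,0,-1.2,-0.2,-0.5,0,-1],[0,0,-1.2,-0.2,-0.5,0,-1],[0,0,-1,-0.2,-0.3,0,-1],[0,0,0,-0.1,-0.2,0,-1],[0,0,0,0,0,0,-1],[0,0,0,0,0,0,-1]]'
python3 - <<'E'
from h import *
gstate();print(r.sense()['qpos'].round(2),r.sense()['wrist_torque'].round(2));gplan(58,60,3)
im=cams.grab_frame('scene');cv2.imwrite('pics/s14.png',im);zoom(im,150,60,160,140,5,'pics/z14.png')
E
```

```text
clock: 25.95
eef_pos: [507.0, -229.7, 234.8]
tcp_rot: [-1.579, -0.588, 0.216]
contact_force: [2.6, -0.8, -3.0]
opening: 0.077
bar unit [-45.    0.7 265.6] theta 61.24 radius 155.0 of 153.2 tool tilt 33.7
[-0.73  0.05  2.1   0.71  0.74 -1.42] [-0.05  0.04 -0.08]
[0.4, 0.1, -1.5] [0.38, 0.65, -0.04]
[0.0, -0.0, -0.4] [-0.08, -0.15, 0.0]
[-0.0, 0.0, -0.4] [-0.08, -0.14, -0.0]
```

View pics/z14.png

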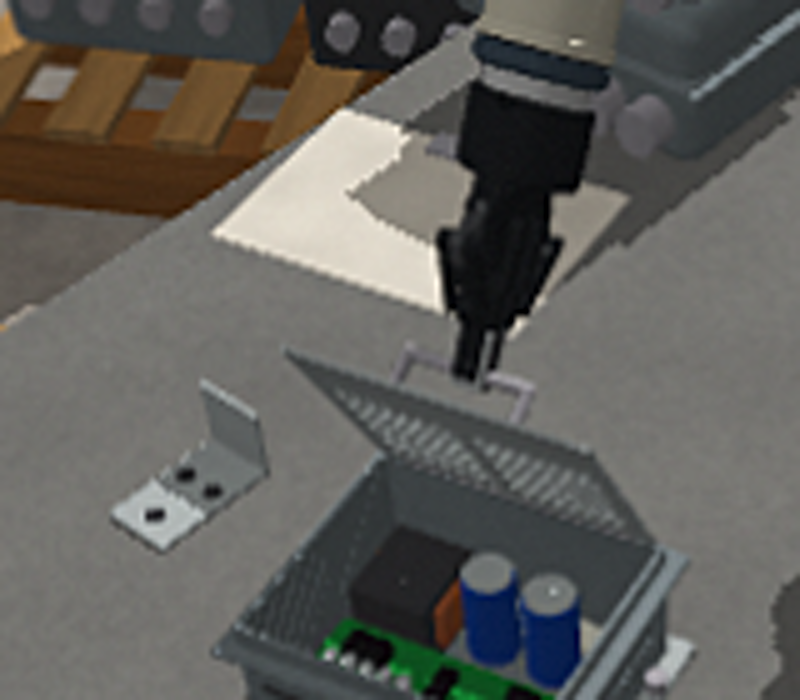

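The guard is open, with its free-edge corners at zoom px (285,350) and (592,455). I'll cross-check the angle from the image by casting those rays onto the guard's side planes (unit y = ±106).

```bash
python3 -m crank '[[0,0,0,0,0,0,-1],[0,0,0,0,0,0,-1],[0,0,0,0,0,0,-1],[0,0,0,0,0,0,-1],[0,0,0,0,0,0,-1],[0,0,0,0,0,0,-1],[0,0,0,0,0,0,-1],[0,0,0,0,0,0,-1],[0,0,0,0,0,0,-1],[0,0,0,0,0,0,-1]]'
python3 - <<'E'
from h import *
gstate()
im=cams.grab_frame('scene');cv2.imwrite('pics/s15.png',im);cv2.imwrite('pics/sd15.png',cams.grab_frame('side'))
o,D=ray('scene',np.array([(285,350),(592,455)])/5.+[150,60]-.4)
R=Ro.from_euler('z',-YAW,degrees=True)
o=R.apply(o-U);D=R.apply(D)
for y,d in zip((-106,106),D):
    q=o+d*(y-o[1])/d[1];print(q.round(1),np.degrees(np.arctan2(q[2]-117.5,q[0]+90.5)).round(1),np.hypot(q[2]-117.5,q[0]+90.5).round(1))
E
```

```text
clock: 26.83
eef_pos: [508.1, -229.5, 234.4]
tcp_rot: [-1.581, -0.586, 0.218]
contact_force: [1.9, -1.2, -2.3]
opening: 0.078
bar unit [-43.8   0.7 265.2] theta 60.79 radius 154.9 of 153.2 tool tilt 33.6
[  -3.5 -106.   272.5] 60.7 177.8
[ -2. 106. 273.] 60.4 178.9
```

View pics/s15.png

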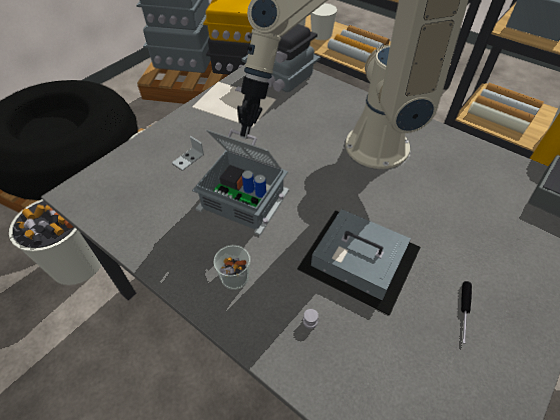

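The robot pose gives 60.8° and the picture gives 60.4–60.7°. The guard is steady and held, the cover stands on the mat at (360,250), and the bystanders are unmoved. Handing in.

```bash
python3 -c "
from rig import order
print(order.sign_off())"
```

```text
the job is handed in; nothing more can be done
None
```

The dust cover stands on the mat and the guard is held open at about 60°. I handed the job in at about 27 s, still gripping the guard. `order.sign_off()` gave no verdict.

- **Cover:** it stands flat and right way up, let go. Its handle measured (488, 219) mm, against a mat centre of (487, 221) mm. The last picture shows it untouched there.
- **Guard:** the arm pose gives 60.8° and the free edge in the scene picture gives 60.4–60.7°. It was steady over the last second, with grip opening 0.078 and about 3 N at the wrist. The bar's radius about the hinge read 155 mm against 153 mm, which is within calibration error.
- **Bystanders:** the tub, connector, bracket and screwdriver look unmoved in the last picture. I judged that by eye and did not measure it.
- **What went wrong:** the first grasp closed on nothing above the cover handle, without disturbing it. The fingertips appear to stand about 22 mm behind the reported TCP, not 11 mm ahead of it as the text and `r.nose_length` say. I corrected for this from the wrist and scene pictures. Both later grasps held first time.

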